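# Change over the reducer on the indexing gauge fixture

### The job

Lift the checked reducer out of the nest at the dial indicator and nest it gently, fully home, on the stack in the green tray. Then seat the reducer from the blue tray fully home in the empty nest one place anticlockwise from the one you cleared, and with the centre knob index the plate exactly four clicks clockwise (seen from above), so that it stands at the indicator; do not turn past the fourth click or back past the starting click. Do not drop or ram the reducers, do not strike the indicator, and leave the rejected part in the red tray, the brass master in its nest and the tools on the bench as they are.

Things in the scene. Friction and masses are not known exactly. Their poses are not given: they have to be found in the camera images.
- checked: Light silver-grey flanged taper reducer, bored through, 110 g, 60 mm tall: sleeve tapering from 35 mm outside diameter at the foot to 50 mm at 36 mm up; above it a straight gripping collar, diameter 60 mm, 24 mm high. Bore 54 mm at the top mouth, 29 mm at the foot. Origin: foot centre, z up the axis. Checked; at the start in the nest at the indicator.
- next: Another such reducer, the next to be checked; at the start it stands mouth up in the blue tray. In a nest or in another reducer it has 2 mm of play all round; it is home when the step under its collar (36 mm above its foot) lies flat on the rim below (in a nest, on four small brass rest buttons).
- stack_top: Another such reducer, the upper of the two accepted ones, nested in stack_low in the green tray, mouth up. The next one nests in it, with its foot 24 mm above the foot of this one.
- stack_low: Another such reducer, standing free in the green tray at the bottom of the accepted stack.
- reject: Another such reducer, a rejected one, alone in the red tray. Leave it.
- master: Brass setting master of the same outside shape, 750 g, in one of the nests of the plate. It stays in its nest. Origin: centre of its foot.
- tray_green: Green plastic tray, fixed, 120 by 120 mm, 20 mm high, 4 mm floor. Origin: centre of its underside. Holds the accepted stack.
- tray_blue: Blue plastic tray, fixed, 120 by 120 mm, 20 mm high, 4 mm floor. Origin: centre of its underside. Holds the next reducer.
- tray_red: Red plastic tray, fixed, 120 by 120 mm, 20 mm high, 4 mm floor. Origin: centre of its underside. Holds the rejected reducer.
- fixture: Indexing fixture, fixed: round cast base, 240 mm across, under a steel dial plate, 224 mm across, top 38 mm above the table, turning about the vertical. Five nests 72 degrees apart on it, centres 75 mm from the axis, 64 mm across, rims 76 mm above the table; a part at home there has its foot at 40 mm, its top at 100 mm. Origin: on the axis at table height; x points to the dial indicator.
- indicator: Dial indicator on the fixture's base, out along its +x: post 186 mm from the axis, 140 mm high; dial 44 mm across, facing up, centre 152 mm from the axis, top 98 mm high; feeler 88 mm high, ending 108 mm from the axis, 3 mm off the collar of a part there. Origin as the fixture. Grip a part there with the fingers to either side of the line from axis to indicator, not on it.
- gauge_station (a point): Fixed point on the fixture: where the foot centre of a reducer lies when it is home at the gauging place in front of the indicator (75 mm from the axis, 40 mm above the table).
- nest_gauge (a point): Point on the dial plate, turning with it: foot centre of a reducer home in the nest that stands at the indicator at the start.
- nest_load (a point): Point on the dial plate, turning with it: foot centre of a reducer home in the empty loading nest, at the start one place (72 degrees) anticlockwise, seen from above, from the nest at the indicator.
- nest_master (a point): Point on the dial plate, turning with it: foot centre of the brass master in its nest.
- knob_grip (a point): On the plate's axis, 126 mm above the table, inside the black T-knob that turns the plate (one with it): a bar 50 mm long, 14 mm thick, from 106 to 138 mm above the table, on a round hub 44 mm across whose top is at 106 mm. The point's x axis lies along the bar, z up.
- dial (a joint): Angle of the dial plate with its knob, rad: 0 at the start, growing clockwise seen from above. A spring ball catches it every 18 degrees (0.3142 rad, one click), no end stops; about 0.2 N m lifts it out of a notch, and past halfway it snaps into the next. Four clicks are 1.257 rad, one nest place.
- caliper: Digital caliper lying on the table, 230 mm long. Leave it.
- vblock: Steel vee block 60 by 50 by 45 mm. Leave it.
- wrench: Steel spanner 180 mm long, lying. Leave it.
- marker: Blue marker pen with black cap, 143 mm long, lying. Leave it.
Not all that is in view belongs to the job. What is shaped like the next but purple is not meant.

How it is judged:
On the way, in this order (a step that is already met when the one before it is completed fails the run):
1. the checked reducer is home on the stack in the green tray and let go, with the plate still on its starting click (z of checked in the frame of stack_top between 0.0222 and 0.0262 m and horizontal distance between checked and stack_top below 0.0045 m and angle between each of checked, stack_top, stack_low's own z axis and vertical below 0.06 rad and z of stack_top in the frame of stack_low between 0.0222 and 0.0262 m and horizontal distance between stack_top and stack_low below 0.0045 m and horizontal distance between stack_low and tray_green below 0.04 m and height (world z) of stack_low below 0.008 m and value of joint dial between -0.1 and 0.1 rad and contact force between the fingers and checked below 0.3 N), for 0.2 s.
2. the next reducer is home in the loading nest and let go, with the plate still on its starting click (distance between next and nest_load below 0.0045 m and angle between next's own z axis and vertical below 0.05 rad and value of joint dial between -0.1 and 0.1 rad and contact force between the fingers and next below 0.3 N), for 0.2 s.
3. the plate stands on the fourth click with the next reducer still home in its nest (distance between next and nest_load below 0.0045 m and angle between next's own z axis and vertical below 0.05 rad and value of joint dial between 1.1866 and 1.3266 rad), for 0.2 s.
At the end, for the whole second after the job is handed in: Stack in the green tray: feet 24 mm (-1.8/+2.2) apart, centred to 4.5 mm, upright to 0.06 rad, low one within 40 mm of the tray's centre; next within 4.5 mm of nest_load and 9 mm of gauge_station, upright to 0.05; dial 1.257 +/- 0.07; reject within 20 mm, master 10 mm; all let go, at rest (all of step 3 and z of checked in the frame of stack_top between 0.0222 and 0.0262 m and horizontal distance between checked and stack_top below 0.0045 m and angle between each of checked, stack_top, stack_low's own z axis and vertical below 0.06 rad and z of stack_top in the frame of stack_low between 0.0222 and 0.0262 m and horizontal distance between stack_top and stack_low below 0.0045 m and horizontal distance between stack_low and tray_green below 0.04 m and height (world z) of stack_low below 0.008 m and horizontal distance between next and gauge_station below 0.009 m and contact force between the fingers and checked below 0.3 N and linear speed of each of checked, next, stack_low below 0.02 m/s and contact force between the fingers and next below 0.3 N and velocity of joint dial between -0.05 and 0.05 rad/s and distance of reject from where it was at the start of the episode below 0.02 m and distance between master and nest_master below 0.01 m); the robot touches nothing.
It fails at once if the plate is turned past the fourth click, or anticlockwise off its starting click (value of joint dial above 1.41 rad or value of joint dial below -0.16 rad).
It fails at once if a reducer is dropped or knocked: it moves faster than 0.45 m/s (a fall of 10 mm) with no finger on it ((linear speed of checked above 0.45 m/s and contact force between the fingers and checked below 0.3 N) or (linear speed of next above 0.45 m/s and contact force between the fingers and next below 0.3 N) or (linear speed of stack_top above 0.45 m/s and contact force between the fingers and stack_top below 0.3 N)).
It fails at once if a reducer is rammed with more than 45 N onto the stack or into the fixture, or the indicator is struck with over 15 N (contact force between checked and stack_top above 45 N or contact force between next and fixture above 45 N or contact force between any of the arm, the fingers, checked, next and indicator above 15 N).
It fails at once if the rejected reducer is moved more than 20 mm or tipped, or the brass master leaves its nest (distance of reject from where it was at the start of the episode above 0.02 m or angle between reject's own z axis and vertical above 0.2 rad or distance between master and nest_master above 0.01 m).
It fails at once if a tool on the bench (caliper, vee block, spanner, marker) is moved more than 30 mm (distance of any of caliper, vblock, wrench, marker from where it was at the start of the episode above 0.03 m).
It also fails if it takes over 72 s, if anything falls off the work surface, if the arm or the gripper's body presses on something with over 40 N, if the wrist force passes 120 N, or if a joint passes its speed limit or range.

### The arm

A 7-joint arm with a two-finger parallel gripper is mounted at the origin on the work surface. World frame = base frame: x ahead of the robot, y to its left, z up, the work surface at z = 0. Lengths are in m, angles in rad, forces in N, time in s.
With the tool pointing down it reaches from about 0.4 to 0.85 m from the base axis. Payload 10.4 kg.
Tool frame: the origin (TCP) lies between the finger pads; the fingertips stand 11 mm ahead of it and the grasp point (between the pads) lies 8 mm behind it (tip_reach is the distance from the TCP to the fingertips, in m); z points along the fingers, y is the line along which they close (so a half turn about z gives the same grasp; the last joint's range is limited). The gripper opens to 85 mm and grips with 20 to 120 N. Pads are 22 mm wide; open, the fingers measure 114 mm over their backs; the gripper's body (76 mm by 85 mm) begins 54 mm behind the grasp point. The pads swing forward as they close: fully open they stand 13 mm farther back than shut.
Start: joints at [-1.219, 0.332, -0.065, 1.46, 0.022, 1.35, -0.088], TCP at [0.229, 0.582, 0.242] pointing down, gripper open.
Joint ranges: [-2.6, 2.6], [-0.5, 2.12], [-1.47, 1.34], [0.16, 2.42], [-1.27, 4.41], [0.06, 2.06], [-2.6, 2.6]. Speed limits (rad/s): [2.22, 2.22, 2.79, 2.79, 3.14, 3.14, 3.14].

### API

Orientations are given as a unit quaternion [x, y, z, w].
In Python, from workcell import * gives the robot as it stands.
- The arm moves only by the shell command python3 -m inch 'ROWS' [OPENING] [FORCE]. ROWS is JSON, a list of rows, each an object with "slide": the shift along the world's x, y, z in m, a list of three; "yaw": the turn about the world's z in rad. A call has 1 to 20 rows; each row is the pose to reach, as a shift and turn from the pose commanded when the call began; what a row does not reach only later rows make up. A row lasts 1/12 s, in which the tool goes at most 41.7 mm and 7.16 degrees, less where a joint would pass 70% of its speed; a pose out of reach is approached as far as the arm can. A call with a gripper value outside its range is refused whole. OPENING is the closure in counts, from 0 (fully open) to 255 (shut), set as the call begins (- or left out, the last holds). The fingers move at their own pace and stop on an object; FORCE is the grip in N (left out, the last holds). Time passes only in rows, so rows that repeat a pose let the fingers close. It gives the time, the measured TCP pose, the force, the opening and the grip force at its end, in the units of the state.
- get_obs(): the state, without advancing time (a new reading comes with each control period).
- camera(name): name is "scene" or "top" or "wrist"; returns a dict with "frame" (384x512x3 uint8, red, green, blue), "fx", "fy", "cx", "cy" (pixels), "extrinsics" (4x4, takes a point from world to camera coordinates). Camera axes: x right, y down, z forward; pixel columns grow to the right and rows downward; lengths in m; the calibration is good to about 2 mm. A picture is of the moment at which its call begins. There is no depth.
- hand_in(): hands the job in; it is judged then, once.
The state is a dict: "clock": time; "joint_pos": joint angles; "joint_velocities": joint speeds; "tau": joint torques, N m; "position": TCP position; "ee_rot": TCP orientation; "ft_force": force on the tool from outside, world axes, zero at the start; "torque": the same for the moment, N m; "grip_width": opening from 0.0 (shut) to 1.0 (fully open); "grasp_force": force on a finger pad.
Only numpy, scipy, OpenCV 4.12 (cv2) and the standard library are available. Lean on these libraries where they do the work, as an engineer would, in place of code of your own. Each camera call takes 0.05 s, during which the arm holds its last target. There are 200 camera calls.

## Working session

There is one attempt and no reset: what is moved stays moved. The work goes in short steps, Python scripts to look and compute and a shell command to move; the robot and the scene stay as the last step left them, time stands still between calls to the robot, and variables do not carry over. Pictures are saved under pics/ and viewed, at most 10 in all, crops included, and the job is handed in when it is done.

```bash
mkdir -p pics; ls; cat > h.py <<'E'
from workcell import *
import numpy as np, cv2
def snap(n,f):
    c=camera(n); cv2.imwrite('pics/'+f,c['frame'][:,:,::-1]); return c
def ray(c,u,v,z):
    E=np.array(c['extrinsics']);R=E[:3,:3];t=E[:3,3]
    o=-R.T@t; d=R.T@np.array([(u-c['cx'])/c['fx'],(v-c['cy'])/c['fy'],1])
    return o+d*(z-o[2])/d[2]
def proj(c,p):
    E=np.array(c['extrinsics']);q=E[:3,:3]@np.array(p)+E[:3,3]
    return np.array([c['fx']*q[0]/q[2]+c['cx'],c['fy']*q[1]/q[2]+c['cy']])
E
python3 - <<'E'
from h import *
o=get_obs();print({k:np.round(v,3) for k,v in o.items()})
a=snap('top','t0.png');b=snap('scene','s0.png')
import pickle;pickle.dump((a,b),open('c0.pkl','wb'))
for c in(a,b):
    E=np.array(c['extrinsics']);print(c['fx'],-E[:3,:3].T@E[:3,3])
cv2.imwrite('pics/both.png',np.vstack([cv2.resize(x['frame'],(400,300)) for x in (a,b)])[:,:,::-1])
E
```

```text
pics
{'clock': np.float64(0.0), 'joint_pos': array([-1.219,  0.333, -0.065,  1.461,  0.022,  1.35 , -0.089]), 'joint_velocities': array([-0.002, -0.   ,  0.   , -0.002,  0.   ,  0.   , -0.   ]), 'tau': array([-0.0000e+00, -6.2544e+01,  4.9000e-02, -3.9159e+01,  1.6000e-02,
        1.0000e-02,  0.0000e+00]), 'position': array([0.229, 0.581, 0.242]), 'ee_rot': array([ 0.186,  0.982, -0.001, -0.   ]), 'ft_force': array([ 0.421, -0.211, -0.302]), 'torque': array([-0.023,  0.004, -0.018]), 'grasp_force': np.float64(0.0), 'grip_width': np.float64(1.002)}
484.8830515812126 [0.14156769 0.02152587 1.80598736]
484.5012961062881 [1.52222039 0.14095832 0.91266471]
```

View pics/t0.png

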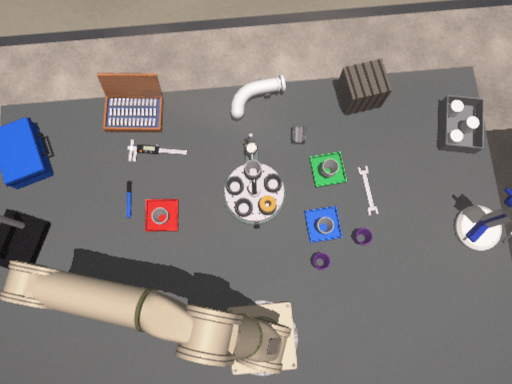

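View pics/s0.png

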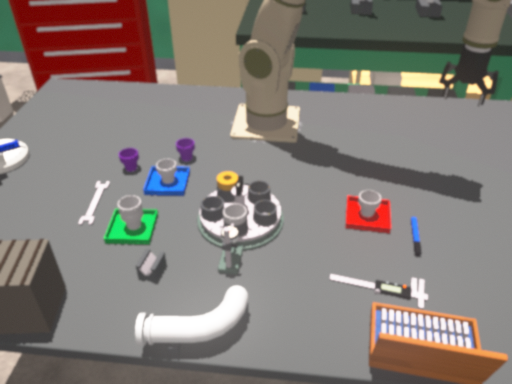

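The top view shows the fixture at about (254,192), with the indicator above it at (250,145). The gauge nest holds the checked part at (253,168), and the next nest anticlockwise is the empty one at (235,186). The brass master is at (268,204). The green tray with the stack is at (328,169), the blue tray at (322,224) and the red tray at (162,215). Candidates for "next" are the grey part in the blue tray (325,226) and the purple cups (320,261) and (362,237). The grey one in the blue tray fits; the purple ones are decoys. I'll confirm it in an enlarged crop.

```bash
python3 - <<'E'
from h import *
import pickle;a,b=pickle.load(open('c0.pkl','rb'))
f=a['frame'];cv2.imwrite('pics/crop.png',cv2.resize(f[125:275,210:385],None,fx=4.5,fy=4.0,interpolation=cv2.INTER_CUBIC)[:600,:,::-1])
hsv=cv2.cvtColor(f,cv2.COLOR_RGB2HSV)
def m(lo,hi,box,z,name):
    k=cv2.inRange(hsv,lo,hi);q=np.zeros_like(k);x0,y0,x1,y1=box;q[y0:y1,x0:x1]=k[y0:y1,x0:x1]
    p=cv2.findNonZero(q);r=cv2.minAreaRect(cv2.convexHull(p));s=ray(a,*r[0],z)
    print(name,np.round(r[0],1),np.round(r[1],1),round(r[2],1),'world',np.round(s,4), [np.round(ray(a,*c,z)[:2],3).tolist() for c in cv2.boxPoints(r)])
m((50,120,50),(75,255,255),(300,140,360,200),.02,'green')
m((105,150,60),(125,255,255),(300,200,345,250),.02,'blue')
m((0,150,60),(5,255,255),(140,190,185,240),.02,'red')
m((12,120,90),(28,255,255),(225,160,290,225),.1,'master')
for n,bx,z in(('checked',(240,158,266,180),.1),('stack',(318,157,342,181),.112),('next',(313,214,338,240),.064),):
    x0,y0,x1,y1=bx
    k=cv2.inRange(hsv[y0:y1,x0:x1],(0,0,110),(180,60,255)); print(n,cv2.countNonZero(k)); 
    p=cv2.findNonZero(k);(cx,cy),r=cv2.minEnclosingCircle(p);cx+=x0;cy+=y0;print(cx,cy,r,np.round(ray(a,cx,cy,z),4))
E
```

```text
green [327.8 169.2] [30.6 31.8] 78.7 world [ 0.5908 -0.3106  0.02  ] [[0.644, -0.246], [0.658, -0.368], [0.538, -0.375], [0.525, -0.254]]
blue [322.8 223.9] [32.1 32.9] 80.5 world [ 0.3837 -0.2659  0.02  ] [[0.439, -0.202], [0.449, -0.325], [0.329, -0.329], [0.32, -0.208]]
red [161.  214.5] [31. 32.] 90.0 world [0.4741 0.3312 0.02  ] [[0.539, 0.388], [0.528, 0.268], [0.41, 0.275], [0.421, 0.393]]
master [267.  203.5] [15. 16.] 90.0 world [ 0.4645 -0.0628  0.1   ] [[0.494, -0.037], [0.489, -0.094], [0.435, -0.089], [0.44, -0.032]]
checked 511
252.5 168.5 16.324926376342773 [ 0.5984 -0.023   0.1   ]
stack 200
329.7857141494751 167.3928575515747 9.046817779541016 [ 0.5738 -0.3013  0.112 ]
next 150
328.5 228.5 13.509356498718262 [ 0.3594 -0.2772  0.064 ]
```

View pics/crop.png

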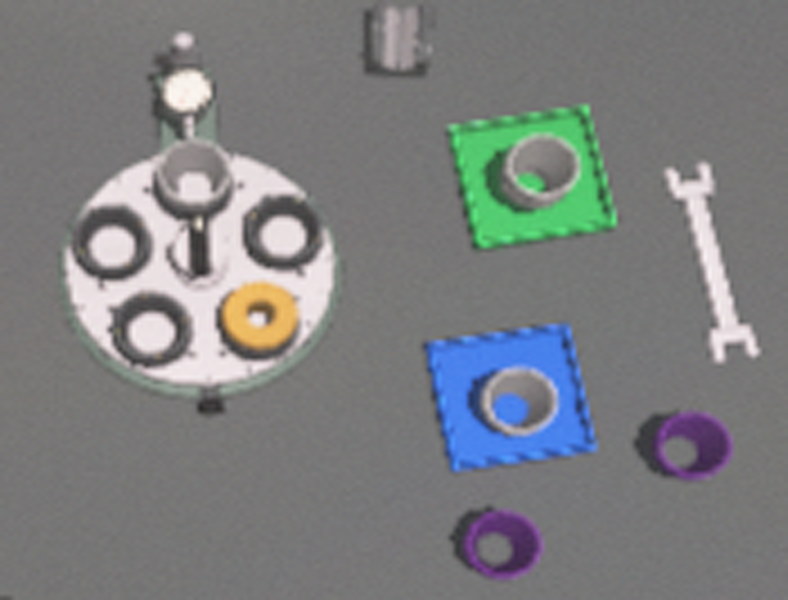

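The crop confirms it: the grey reducer stands mouth up in the blue tray, the checked part is at the feeler, and the nest to its left is empty. I'll work out the frame directions, then approach.

```bash
python3 - <<'E'
from h import *
import pickle;a,b=pickle.load(open('c0.pkl','rb'))
r=lambda u,v,z:np.round(ray(a,210+u/4.5,125+v/4.0,z),4)
print('checked',r(194,172,.1),'load',r(113,242,.076),'cw1',r(283,233,.076),'ccw2',r(151,329,.076),'master',r(260,317,.1))
print('knob',r(201,242,.138),'dial',r(187,93,.098),'stack',r(541,168,.088),'next',r(520,400,.064))
P=[r(113,242,.076),r(283,233,.076),r(151,329,.076),r(194,172,.1),r(260,317,.1)]
c=np.mean(P,0);print('axis',c,[ (round(np.hypot(*(p-c)[:2]),4),round(np.degrees(np.arctan2((p-c)[1],(p-c)[0])),1)) for p in P])
d=r(187,93,.098)-c;print(np.degrees(np.arctan2(d[1],d[0])),np.hypot(d[0],d[1]))
E
```

```text
checked [ 0.6    -0.0254  0.1   ] load [0.5465 0.0457 0.076 ] cw1 [ 0.5423 -0.0929  0.076 ] ccw2 [0.463 0.022 0.076] master [ 0.4615 -0.0654  0.1   ]
knob [ 0.5257 -0.0239  0.138 ] dial [ 0.6759 -0.0266  0.098 ] stack [ 0.5813 -0.3077  0.088 ] next [ 0.373  -0.2682  0.064 ]
axis [ 0.52266 -0.0232   0.0856 ] [(np.float64(0.0729), np.float64(70.9)), (np.float64(0.0724), np.float64(-74.3)), (np.float64(0.0748), np.float64(142.9)), (np.float64(0.0774), np.float64(-1.6)), (np.float64(0.0743), np.float64(-145.4))]
-1.2710368922915227 0.15327771397042683
```

```bash
python3 -m inch '[{"slide":[0.02,-0.035,0],"yaw":0.02},{"slide":[0.04,-0.07,0],"yaw":0.04},{"slide":[0.06,-0.105,0],"yaw":0.06},{"slide":[0.08,-0.14,0],"yaw":0.08},{"slide":[0.10,-0.175,0],"yaw":0.10},{"slide":[0.12,-0.21,0],"yaw":0.12},{"slide":[0.14,-0.24,0],"yaw":0.14},{"slide":[0.16,-0.275,0],"yaw":0.16},{"slide":[0.18,-0.31,0],"yaw":0.18},{"slide":[0.20,-0.34,0],"yaw":0.20},{"slide":[0.225,-0.375,0],"yaw":0.22},{"slide":[0.25,-0.41,0],"yaw":0.24},{"slide":[0.275,-0.445,0],"yaw":0.27},{"slide":[0.30,-0.48,0],"yaw":0.30},{"slide":[0.32,-0.515,0],"yaw":0.32},{"slide":[0.34,-0.55,0],"yaw":0.347},{"slide":[0.36,-0.585,0],"yaw":0.347},{"slide":[0.369,-0.606,0],"yaw":0.347},{"slide":[0.369,-0.606,0],"yaw":0.347},{"slide":[0.369,-0.606,0],"yaw":0.347}]' 0 30; python3 - <<'E'
from h import *
import pickle
c=snap('wrist','w1.png');pickle.dump(c,open('w1.pkl','wb'));o=get_obs();print(np.round(o['position'],4),np.round(o['ee_rot'],4),o['clock'])
E=np.array(c['extrinsics']);print(c['fx'],-E[:3,:3].T@E[:3,3],E[:3,:3])
for p in([.598,-.025,.1],[.547,.046,.076],[.523,-.023,.138],[.675,-.0265,.098]):print(proj(c,p))
E
```

```text
clock: 1.77
position: [0.5977, -0.0262, 0.2417]
ee_rot: [0.015, 1.0, -0.0, -0.001]
ft_force: [-0.0, -0.5, 0.1]
grip_width: 0.998
grasp_force: 0.0
[ 0.5976 -0.0243  0.2418] [ 1.420e-02  9.999e-01  1.000e-04 -5.000e-04] 1.8167
273.6645979245525 [ 0.52398408 -0.02324422  0.37263284] [[ 3.06864242e-02  9.99529053e-01 -1.23734255e-04]
 [ 9.56320422e-01 -2.93238765e-02  2.90845941e-01]
 [ 2.90705340e-01 -9.04335153e-03 -9.56769890e-01]]
[259.93776152 176.58817509]
[325.44748133 122.19955177]
[259.70120947 100.33181263]
[260.66629183 242.46529236]
```

View pics/w1.png

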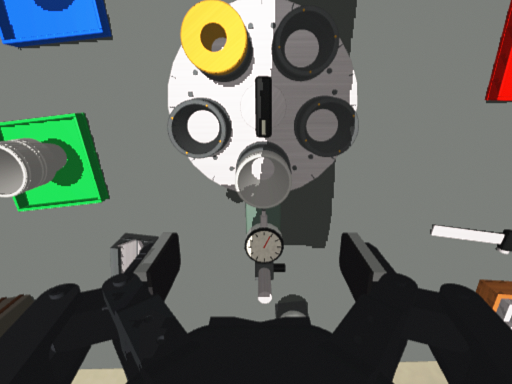

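The wrist view shows the checked mouth at about (263,179), the loading nest at (326,125), the knob bar at (263,106), the dial at (264,245) and the master at (214,37). The stack is at the left edge near (10,165).

```bash
cat >> h.py <<'E'
def circ(c,p,R,name='',tol=.08,win=1.5):
    """Hough circle of radius R (m) near world point p; returns world centre at p's height"""
    u,v=proj(c,p);E=np.array(c['extrinsics']);d=(E[:3,:3]@np.array(p)+E[:3,3])[2]
    r=c['fx']*R/d;S=4;h=int(r*win)+3;x0,y0=max(int(u)-h,0),max(int(v)-h,0)
    g=cv2.cvtColor(c['frame'],cv2.COLOR_RGB2GRAY)[y0:int(v)+h,x0:int(u)+h]
    g=cv2.resize(g,None,fx=S,fy=S,interpolation=cv2.INTER_CUBIC)
    H=cv2.HoughCircles(g,cv2.HOUGH_GRADIENT,1,10,param1=120,param2=12,minRadius=int(S*r*(1-tol)),maxRadius=int(S*r*(1+tol)))
    if H is None: print(name,'none');return
    for q in H[0][:3]:
        U,V=(q[0]+.5)/S+x0-.5,(q[1]+.5)/S+y0-.5
        print(name,'exp r',round(r,1),'px',round(U,1),round(V,1),round(q[2]/S,1),np.round(ray(c,U,V,p[2]),4))
E
python3 - <<'E'
from h import *
import pickle
c=pickle.load(open('w1.pkl','rb'))
circ(c,[.598,-.025,.1],.03,'checked')
circ(c,[.547,.046,.076],.032,'load')
circ(c,[.542,-.093,.076],.032,'cw1')
circ(c,[.463,-.065,.1],.03,'master')
circ(c,[.463,.022,.076],.032,'ccw2')
circ(c,[.675,-.0265,.098],.022,'dial')
k=cv2.inRange(c['frame'][60:145,245:285],(0,0,0),(70,70,70));r=cv2.minAreaRect(max(cv2.findContours(k,0,2)[0],key=cv2.contourArea));print(r,ray(c,r[0][0]+245,r[0][1]+60,.138))
E
```

```text
checked exp r 29.1 px 262.8 168.2 27.4 [ 0.5893 -0.0219  0.1   ]
checked exp r 29.1 px 263.0 180.0 28.3 [ 0.6018 -0.0219  0.1   ]
checked exp r 29.1 px 263.5 183.0 26.7 [ 0.605  -0.0215  0.1   ]
load exp r 30.2 px 323.8 125.8 30.2 [0.5506 0.0443 0.076 ]
load exp r 30.2 px 326.5 124.2 32.4 [0.5492 0.0472 0.076 ]
load exp r 30.2 px 321.2 126.0 27.8 [0.5508 0.0417 0.076 ]
cw1 exp r 30.2 px 201.0 127.0 29.8 [ 0.5479 -0.0862  0.076 ]
cw1 exp r 30.2 px 200.2 129.5 32.4 [ 0.5505 -0.0873  0.076 ]
cw1 exp r 30.2 px 199.0 125.2 28.7 [ 0.5461 -0.0882  0.076 ]
master exp r 33.7 px 214.0 39.5 32.2 [ 0.4695 -0.0623  0.1   ]
master exp r 33.7 px 211.5 37.5 34.7 [ 0.4678 -0.0644  0.1   ]
master exp r 33.7 px 216.2 36.8 35.6 [ 0.4673 -0.0601  0.1   ]
ccw2 exp r 33.0 px 301.5 50.2 30.6 [0.4769 0.0197 0.076 ]
ccw2 exp r 33.0 px 304.5 49.2 33.4 [0.4761 0.0226 0.076 ]
ccw2 exp r 33.0 px 305.8 40.8 32.9 [0.4685 0.0237 0.076 ]
dial exp r 19.6 px 262.5 245.2 18.4 [ 0.6786 -0.0245  0.098 ]
dial exp r 19.6 px 263.2 248.8 18.3 [ 0.683  -0.0238  0.098 ]
dial exp r 19.6 px 264.8 243.2 19.2 [ 0.6761 -0.022   0.098 ]
((18.0, 46.99999237060547), (59.99999237060547, 15.999998092651367), 90.0) [ 0.52833673 -0.02043993  0.138     ]
```

```bash
python3 -m inch '[{"slide":[0,0,0],"yaw":0},{"slide":[0,0,0],"yaw":0}]' ; python3 - <<'E'
from h import *
import pickle
c=snap('wrist','w2.png');pickle.dump(c,open('w2.pkl','wb'));o=get_obs();print(np.round(o['position'],4),np.round(o['ee_rot'],4),o['clock'])
f=c['frame'];g=cv2.cvtColor(f,cv2.COLOR_RGB2GRAY)
k=cv2.inRange(f[60:145,245:285],(0,0,0),(70,70,70));r=cv2.minAreaRect(max(cv2.findContours(k,0,2)[0],key=cv2.contourArea));print(r,ray(c,r[0][0]+245,r[0][1]+60,.138))
cv2.imwrite('pics/w2c.png',cv2.resize(f[60:220,160:360],None,fx=3.75,fy=3.75,interpolation=cv2.INTER_CUBIC)[:,:,::-1])
E
```

```text
clock: 1.98
position: [0.5975, -0.0227, 0.2423]
ee_rot: [0.013, 1.0, 0.0, -0.0]
ft_force: [-0.5, 0.6, 0.1]
grip_width: 0.997
grasp_force: 0.0
[ 0.5976 -0.0229  0.2424] [ 1.280e-02  9.999e-01  3.000e-04 -0.000e+00] 2.0333
((14.5, 47.0), (60.0, 15.0), 90.0) [ 0.52809444 -0.02010874  0.138     ]
```

View pics/w2c.png

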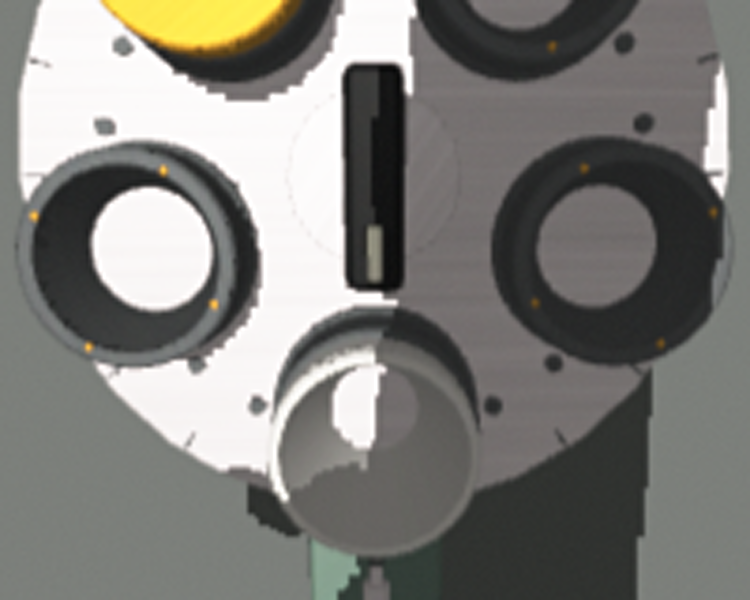

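The crop shows the checked mouth centre at about (259,180) in full-image pixels. The four brass buttons of the loading nest are centred at about (326,128) and those of the right-hand nest at (193,129). The knob bar centre is at (259,107).

```bash
python3 - <<'E'
from h import *
import pickle
c=pickle.load(open('w2.pkl','rb'))
L=ray(c,325.85,128.0,.076);C=ray(c,192.97,128.7,.076);K=ray(c,259.1,107,.138);Q=ray(c,259.1,180.2,.1)
print(L,C,K,Q)
A=K
for p in(L,C,Q):d=p-A;print(np.hypot(d[0],d[1]),np.degrees(np.arctan2(d[1],d[0])))
R=lambda p:np.round(p,4)
m=(L+C)/2;d=L-C;n=np.array([d[1],-d[0]])/np.hypot(d[0],d[1]);th=np.degrees(np.arctan2(n[1],n[0]));print('mid',m,'dist',np.hypot(d[0],d[1]),'ang',th)
ax=m[:2]-n*.075*np.cos(np.radians(72));print('axis from nests',ax,'gauge',ax+n*.075)
# stack in wrist image (mouth at left)
E
```

```text
[0.55263124 0.0502659  0.076     ] [ 0.54977578 -0.0916274   0.076     ] [ 0.5280861  -0.02043931  0.138     ] [ 0.60189822 -0.02230986  0.1       ]
0.07484443932535856 70.85568393700076
0.07441899166506637 -73.05500014052345
0.07383581327706214 -1.4516780307259745
mid [ 0.55120351 -0.02068075  0.076     ] dist 0.14192202566965836 ang -1.1528617996183708
axis from nests [ 0.52803193 -0.02021445] gauge [ 0.60301675 -0.02172344]
```

```bash
python3 -m inch '[{"slide":[0.003,0.001,-0.025],"yaw":0},{"slide":[0.0055,0.001,-0.055],"yaw":0},{"slide":[0.0055,0.001,-0.085],"yaw":0},{"slide":[0.0055,0.001,-0.11],"yaw":0},{"slide":[0.0055,0.001,-0.13],"yaw":0},{"slide":[0.0055,0.001,-0.142],"yaw":0},{"slide":[0.0055,0.001,-0.15],"yaw":0},{"slide":[0.0055,0.001,-0.15],"yaw":0},{"slide":[0.0055,0.001,-0.15],"yaw":0},{"slide":[0.0055,0.001,-0.15],"yaw":0}]'; python3 - <<'E'
from h import *
snap('wrist','w3.png')
E
```

```text
clock: 2.87
position: [0.6041, -0.0233, 0.0937]
ee_rot: [0.014, 1.0, 0.0, 0.001]
ft_force: [-0.6, -0.3, 0.1]
grip_width: 0.994
grasp_force: 0.0
```

View pics/w3.png

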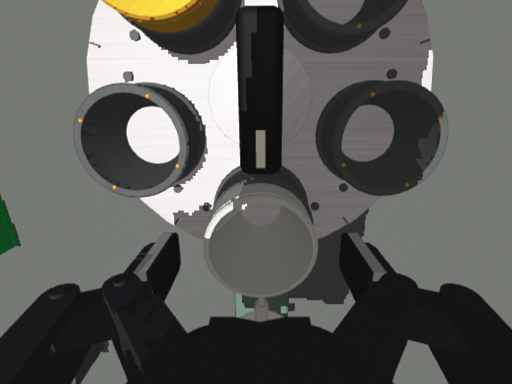

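The mouth is centred between the pads, at (260,245) with the pads at 178 and 342. Closing now.

```bash
python3 -m inch '[{"slide":[0,0.0005,-0.002],"yaw":0},{"slide":[0,0.0005,-0.002],"yaw":0},{"slide":[0,0.0005,-0.002],"yaw":0},{"slide":[0,0.0005,-0.002],"yaw":0},{"slide":[0,0.0005,-0.002],"yaw":0},{"slide":[0,0.0005,-0.002],"yaw":0},{"slide":[0,0.0005,-0.002],"yaw":0},{"slide":[0,0.0005,-0.002],"yaw":0}]' 120 30
```

```text
clock: 3.58
position: [0.6036, -0.0225, 0.0909]
ee_rot: [0.014, 1.0, 0.0, 0.0]
ft_force: [-1.8, 1.3, 5.7]
grip_width: 0.698
grasp_force: 31.4
```

```bash
python3 -m inch '[{"slide":[0,0,0.01],"yaw":0},{"slide":[0,0,0.025],"yaw":0},{"slide":[0,0,0.045],"yaw":0},{"slide":[0,0,0.07],"yaw":0},{"slide":[0,0,0.095],"yaw":0},{"slide":[0,-0.01,0.12],"yaw":0},{"slide":[0.01,-0.04,0.14],"yaw":0},{"slide":[0.02,-0.07,0.14],"yaw":0},{"slide":[0.03,-0.105,0.14],"yaw":0},{"slide":[0.04,-0.14,0.14],"yaw":0},{"slide":[0.045,-0.17,0.14],"yaw":0},{"slide":[0.045,-0.20,0.14],"yaw":0},{"slide":[0.045,-0.22,0.14],"yaw":0},{"slide":[0.045,-0.22,0.14],"yaw":0},{"slide":[0.045,-0.22,0.14],"yaw":0},{"slide":[0.045,-0.22,0.14],"yaw":0},{"slide":[0.045,-0.22,0.14],"yaw":0}]'; python3 - <<'E'
from h import *
import pickle
c=snap('wrist','w4.png');pickle.dump(c,open('w4.pkl','wb'));o=get_obs();print(np.round(o['position'],4),o['joint_velocities'].round(3))
print(proj(c,[.583,-.306,.088]),proj(c,[.375,-.266,.064]))
E
```

```text
clock: 5.0
position: [0.6486, -0.2413, 0.2304]
ee_rot: [0.013, 1.0, 0.0, 0.0]
ft_force: [-0.0, 0.7, -1.1]
grip_width: 0.697
grasp_force: 32.6
[ 0.6487 -0.2413  0.2305] [-0.001  0.001  0.003  0.002 -0.001 -0.001  0.001]
[189.78404308 112.10167421] [ 219.96866883 -150.37375413]
```

View pics/w4.png

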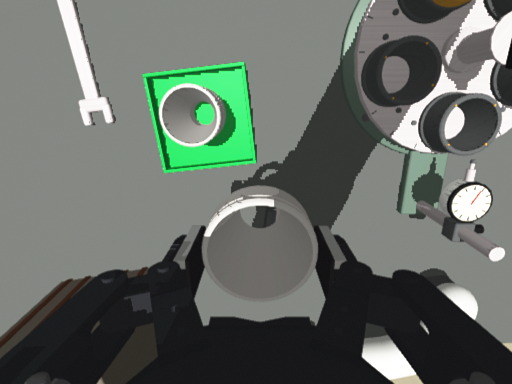

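The stack's mouth is at about (192,115) inside the green tray, and the held part's mouth is at about (260,247). The gripper holds it squarely.

```bash
cat >> h.py <<'E'
def ring(c,p,Ro,Ri,name='',lo=170,win=1.25,iters=2):
    """bright low-saturation rim pixels around p (annulus test), ellipse fit of their hull"""
    f=c['frame'].astype(int);k=((f.min(2)>lo)&(f.max(2)-f.min(2)<40)).astype(np.uint8)
    E=np.array(c['extrinsics']);u,v=proj(c,p);d=(E[:3,:3]@np.array(p)+E[:3,3])[2];r=c['fx']/d
    Y,X=np.nonzero(k)
    for i in range(iters+1):
        rho=np.hypot(X-u,Y-v);w=1.25 if i==0 else 1.1
        s=(rho<r*Ro*w)&(rho>r*Ri/w)
        P=np.c_[X[s],Y[s]].astype(np.float32);
        (u,v),ax,an=cv2.fitEllipse(P)
    print(name,'n',len(P),'px',round(u,1),round(v,1),'axes',np.round(ax,1),'exp d',round(2*r*Ri,1),round(2*r*Ro,1),np.round(ray(c,u,v,p[2]),4));return ray(c,u,v,p[2])
E
python3 - <<'E'
from h import *
import pickle
c=pickle.load(open('w4.pkl','rb'));f=c['frame']
z=.2305+.009
s=ray(c,192,115,.088);h=ray(c,260,247,z);print(s,h)
for lo in(140,180,200):
  ring(c,s,.03,.027,'stack',lo);
  try: ring(c,h,.03,.027,'held',lo)
  except Exception as e: print('x')
hsv=cv2.cvtColor(f,cv2.COLOR_RGB2HSV)
# tray and outer edges: rows/cols of gray profile
g=cv2.cvtColor(f,cv2.COLOR_RGB2GRAY)
print(g[115,150:235].tolist());print(g[75:160,192].tolist());print(g[245,195:330].tolist())
E
```

```text
[ 0.58576349 -0.30412666  0.088     ] [ 0.64438931 -0.24025957  0.2395    ]
stack n 890 px 189.0 114.0 axes [56.8 59.4] exp d 55.8 62.0 [ 0.5848 -0.3069  0.088 ]
x
stack n 619 px 189.2 114.7 axes [56.7 61.1] exp d 55.8 62.0 [ 0.5854 -0.3069  0.088 ]
held n 41 px 259.6 199.6 axes [10.3 24.2] exp d 108.0 120.0 [ 0.6192 -0.2398  0.2395]
stack n 556 px 189.1 114.7 axes [56.7 61.1] exp d 55.8 62.0 [ 0.5854 -0.3069  0.088 ]
x
[137, 155, 170, 180, 100, 56, 55, 55, 90, 209, 255, 255, 148, 117, 120, 122, 121, 121, 121, 121, 122, 122, 122, 122, 122, 121, 123, 122, 122, 123, 123, 124, 124, 123, 123, 124, 124, 124, 125, 121, 103, 100, 100, 101, 96, 77, 105, 181, 179, 178, 178, 178, 178, 179, 178, 178, 178, 179, 178, 179, 180, 179, 179, 183, 175, 154, 174, 246, 255, 239, 165, 103, 95, 100, 99, 96, 79, 75, 74, 76, 76, 76, 76, 109, 182]
[174, 184, 184, 183, 182, 182, 182, 181, 198, 240, 254, 255, 220, 114, 102, 104, 103, 104, 102, 102, 102, 101, 101, 100, 101, 101, 101, 101, 100, 100, 96, 97, 98, 97, 98, 98, 99, 100, 101, 101, 100, 102, 101, 102, 106, 118, 137, 146, 150, 151, 154, 157, 157, 159, 161, 162, 164, 165, 164, 166, 167, 167, 169, 169, 169, 171, 171, 171, 206, 250, 247, 219, 184, 170, 170, 170, 170, 170, 170, 170, 170, 170, 170, 168, 169]
[19, 19, 19, 18, 18, 17, 43, 106, 116, 121, 121, 121, 114, 99, 98, 99, 100, 100, 100, 100, 101, 100, 101, 100, 101, 102, 102, 102, 102, 102, 103, 103, 104, 104, 104, 105, 105, 105, 103, 104, 106, 106, 106, 106, 106, 106, 107, 107, 107, 105, 106, 107, 108, 106, 107, 108, 108, 109, 108, 108, 108, 109, 108, 108, 108, 108, 108, 108, 109, 109, 108, 107, 108, 108, 108, 107, 107, 106, 108, 108, 106, 106, 106, 107, 107, 107, 106, 106, 105, 104, 104, 104, 104, 104, 104, 104, 103, 103, 102, 102, 103, 102, 102, 103, 102, 100, 100, 101, 101, 101, 100, 100, 98, 99, 99, 98, 100, 111, 120, 122, 121, 115, 107, 32, 17, 17, 20, 19, 18, 19, 20, 22, 47, 93, 96]
```

```bash
python3 - <<'E'
from h import *
import pickle
c=pickle.load(open('w4.pkl','rb'));g=cv2.cvtColor(c['frame'],cv2.COLOR_RGB2GRAY)
print(g[180:215,240].tolist(),g[180:215,280].tolist(),g[285:310,260].tolist())
z=.2395
for dx in(-.002,0,.002):
  p=np.array([.6487+dx,-.2413,z])
  T=[[round(float(q),1) for q in proj(c,p+np.array(o))] for o in([.03,0,0],[-.03,0,0],[-.027,0,0],[.027,0,0],[0,.03,0],[0,-.03,0])];print(dx,T)
E
```

```text
[87, 54, 53, 53, 53, 53, 53, 54, 83, 122, 134, 135, 134, 135, 132, 127, 119, 164, 234, 214, 161, 187, 160, 228, 246, 250, 251, 253, 224, 151, 132, 130, 122, 119, 111] [54, 52, 53, 53, 53, 54, 53, 54, 55, 79, 98, 102, 102, 103, 103, 102, 102, 102, 111, 115, 106, 106, 115, 119, 119, 121, 121, 122, 118, 106, 102, 101, 101, 101, 101] [107, 108, 107, 107, 107, 108, 107, 107, 107, 107, 109, 108, 108, 112, 118, 121, 123, 131, 135, 135, 135, 135, 135, 134, 134]
-0.002 [[259.6, 300.8], [256.3, 194.7], [256.5, 200.7], [259.4, 296.1], [317.8, 249.7], [198.4, 252.5]]
0 [[259.7, 303.9], [256.4, 198.7], [256.6, 204.6], [259.5, 299.3], [317.7, 253.3], [198.8, 256.0]]
0.002 [[259.8, 307.0], [256.6, 202.7], [256.7, 208.5], [259.6, 302.4], [317.5, 256.7], [199.2, 259.5]]
```

```bash
python3 -m inch '[{"slide":[-0.02,-0.02,0],"yaw":0},{"slide":[-0.04,-0.045,0],"yaw":0},{"slide":[-0.0575,-0.061,-0.01],"yaw":0},{"slide":[-0.0625,-0.066,-0.03],"yaw":0},{"slide":[-0.0625,-0.066,-0.05],"yaw":0},{"slide":[-0.0625,-0.066,-0.07],"yaw":0},{"slide":[-0.0625,-0.066,-0.085],"yaw":0},{"slide":[-0.0625,-0.066,-0.1],"yaw":0},{"slide":[-0.0625,-0.066,-0.11],"yaw":0},{"slide":[-0.0625,-0.066,-0.114],"yaw":0},{"slide":[-0.0625,-0.066,-0.115],"yaw":0},{"slide":[-0.0625,-0.066,-0.115],"yaw":0},{"slide":[-0.0625,-0.066,-0.115],"yaw":0},{"slide":[-0.0625,-0.066,-0.115],"yaw":0}]'; python3 - <<'E'
from h import *
import pickle
c=snap('wrist','w5.png');pickle.dump(c,open('w5.pkl','wb'));o=get_obs();print(np.round(o['position'],4),o['ft_force'].round(2))
E
```

```text
clock: 6.22
position: [0.5863, -0.3091, 0.1163]
ee_rot: [0.014, 1.0, -0.0, 0.001]
ft_force: [-0.4, -0.2, -0.6]
grip_width: 0.699
grasp_force: 32.6
[ 0.5862 -0.3091  0.1162] [ 0.17 -0.03 -1.04]
```

View pics/w5.png

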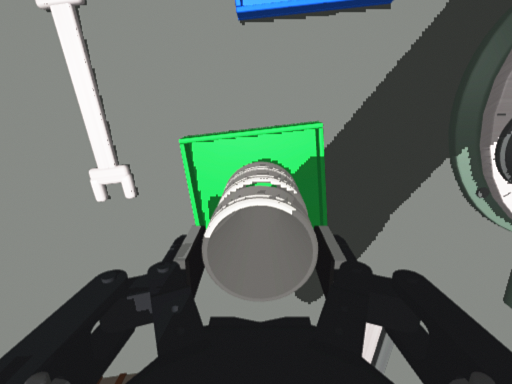

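The held part is entering the stack mouth concentrically, with no contact force. Lowering slowly.

```bash
python3 -m inch '[{"slide":[0,0.0015,-0.001],"yaw":0},{"slide":[0,0.0015,-0.003],"yaw":0},{"slide":[0,0.0015,-0.005],"yaw":0},{"slide":[0,0.0015,-0.007],"yaw":0},{"slide":[0,0.0015,-0.009],"yaw":0},{"slide":[0,0.0015,-0.010],"yaw":0},{"slide":[0,0.0015,-0.011],"yaw":0},{"slide":[0,0.0015,-0.011],"yaw":0},{"slide":[0,0.0015,-0.011],"yaw":0}]'
```

```text
clock: 7.02
position: [0.5858, -0.3074, 0.1043]
ee_rot: [0.014, 1.0, 0.0, -0.0]
ft_force: [-0.1, -0.8, -0.6]
grip_width: 0.7
grasp_force: 32.6
```

```bash
python3 -m inch '[{"slide":[0,0,-0.0005],"yaw":0},{"slide":[0,0,-0.001],"yaw":0},{"slide":[0,0,-0.0015],"yaw":0},{"slide":[0,0,-0.0015],"yaw":0}]'
```

```text
clock: 7.35
position: [0.5859, -0.3074, 0.103]
ee_rot: [0.014, 1.0, -0.0, 0.0]
ft_force: [-0.2, 0.4, 0.8]
grip_width: 0.696
grasp_force: 32.8
```

```bash
python3 -m inch '[{"slide":[0,0,-0.0005],"yaw":0},{"slide":[0,0,-0.001],"yaw":0},{"slide":[0,0,-0.001],"yaw":0},{"slide":[0,0,-0.001],"yaw":0}]'
```

```text
clock: 7.68
position: [0.5862, -0.3075, 0.1025]
ee_rot: [0.014, 1.0, -0.0, 0.001]
ft_force: [-0.5, -0.4, 4.3]
grip_width: 0.699
grasp_force: 33.1
```

```bash
python3 -m inch '[{"slide":[0,0,0],"yaw":0},{"slide":[0,0,0],"yaw":0},{"slide":[0,0,0],"yaw":0},{"slide":[0,0,0],"yaw":0},{"slide":[0,0,0],"yaw":0},{"slide":[0,0,0],"yaw":0},{"slide":[0,0,0.005],"yaw":0},{"slide":[0,0,0.02],"yaw":0},{"slide":[0,0,0.04],"yaw":0},{"slide":[0,0,0.07],"yaw":0},{"slide":[0,0,0.1],"yaw":0},{"slide":[0,0,0.13],"yaw":0},{"slide":[-0.03,0.01,0.14],"yaw":0},{"slide":[-0.06,0.02,0.14],"yaw":0},{"slide":[-0.08,0.03,0.14],"yaw":0},{"slide":[-0.08,0.03,0.14],"yaw":0},{"slide":[-0.08,0.03,0.14],"yaw":0},{"slide":[-0.08,0.03,0.14],"yaw":0}]' 0; python3 - <<'E'
from h import *
import pickle
c=snap('wrist','w6.png');pickle.dump(c,open('w6.pkl','wb'));o=get_obs();print(np.round(o['position'],4),o['ft_force'].round(2))
print(proj(c,[.3745,-.267,.064]))
E
```

```text
clock: 9.18
position: [0.5065, -0.2773, 0.2423]
ee_rot: [0.014, 1.0, -0.0, 0.001]
ft_force: [0.6, -0.5, 0.0]
grip_width: 0.998
grasp_force: 0.0
[ 0.5065 -0.2774  0.242 ] [ 0.15 -0.23  0.11]
[265.26239068  41.28206471]
```

View pics/w6.png

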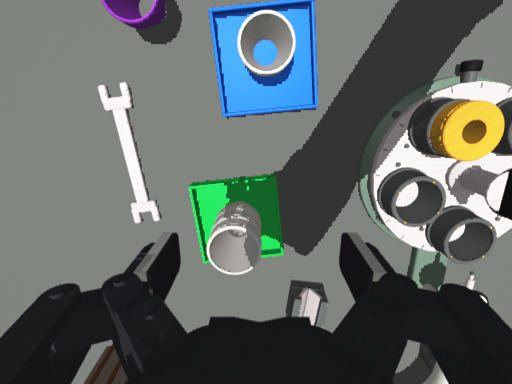

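The stack now has three parts, with its mouth at about (235,249). The next reducer's mouth is at about (267,42) in the blue tray.

```bash
python3 - <<'E'
from h import *
import pickle
c=pickle.load(open('w6.pkl','rb'));g=cv2.cvtColor(c['frame'],cv2.COLOR_RGB2GRAY)
ring(c,ray(c,235,249,.112),.03,.027,'checked',180)
ring(c,ray(c,267,42,.064),.03,.027,'next',180)
print(g[42,230:305].tolist());print(g[5:82,266].tolist())
E
```

```text
checked n 239 px 232.0 248.2 axes [48.1 52.7] exp d 50.2 55.8 [ 0.5827 -0.308   0.112 ]
next n 575 px 266.0 41.6 axes [55.1 61. ] exp d 53.0 58.9 [ 0.3748 -0.2663  0.064 ]
[158, 157, 158, 157, 157, 157, 165, 218, 254, 255, 182, 116, 114, 113, 113, 112, 110, 110, 107, 107, 105, 104, 102, 100, 101, 99, 98, 106, 130, 152, 157, 156, 157, 157, 155, 155, 155, 155, 156, 155, 155, 151, 140, 128, 120, 124, 125, 127, 129, 130, 132, 133, 136, 137, 139, 140, 141, 143, 143, 144, 145, 138, 172, 255, 254, 208, 151, 146, 147, 147, 147, 145, 145, 145, 145]
[96, 49, 37, 38, 103, 241, 255, 255, 187, 97, 91, 92, 93, 91, 93, 98, 102, 102, 102, 101, 101, 102, 101, 101, 102, 103, 102, 103, 103, 103, 102, 103, 102, 102, 119, 149, 156, 155, 155, 155, 154, 156, 155, 155, 155, 155, 154, 156, 154, 154, 154, 155, 154, 155, 155, 154, 154, 154, 153, 155, 164, 169, 168, 167, 165, 177, 247, 255, 220, 126, 100, 73, 58, 57, 57, 59, 59]
```

```bash
python3 -m inch '[{"slide":[-0.025,0.002,-0.01],"yaw":0},{"slide":[-0.055,0.005,-0.03],"yaw":0},{"slide":[-0.085,0.008,-0.05],"yaw":0},{"slide":[-0.115,0.011,-0.07],"yaw":0},{"slide":[-0.131,0.011,-0.09],"yaw":0},{"slide":[-0.131,0.011,-0.11],"yaw":0},{"slide":[-0.131,0.011,-0.135],"yaw":0},{"slide":[-0.131,0.011,-0.155],"yaw":0},{"slide":[-0.131,0.011,-0.172],"yaw":0},{"slide":[-0.131,0.011,-0.182],"yaw":0},{"slide":[-0.131,0.011,-0.186],"yaw":0},{"slide":[-0.131,0.011,-0.186],"yaw":0},{"slide":[-0.131,0.011,-0.186],"yaw":0},{"slide":[-0.131,0.011,-0.186],"yaw":0}]' 0; python3 - <<'E'
from h import *
import pickle
c=snap('wrist','w7.png');pickle.dump(c,open('w7.pkl','wb'));o=get_obs();print(np.round(o['position'],4),o['joint_pos'].round(2))
g=cv2.cvtColor(c['frame'],cv2.COLOR_RGB2GRAY)
print(g[240,190:330:1].tolist());print(g[180:310,258].tolist())
t=o['position']
for p in([.0265,0],[-.0265,0],[0,.0265],[0,-.0265]):print(proj(c,[.3748+p[0],-.2663+p[1],.064]).round(1))
E
```

```text
clock: 10.4
position: [0.3755, -0.2668, 0.0567]
ee_rot: [0.014, 1.0, -0.0, 0.001]
ft_force: [-0.7, -0.2, 0.9]
grip_width: 0.998
grasp_force: 0.0
[ 0.3755 -0.2667  0.0567] [-0.01  0.19  0.58  2.11 -0.13  0.88  2.18]
[58, 58, 55, 58, 59, 58, 58, 58, 59, 58, 57, 64, 97, 127, 131, 132, 133, 130, 114, 110, 110, 111, 111, 111, 112, 112, 113, 113, 113, 117, 139, 144, 140, 123, 115, 116, 114, 116, 115, 114, 117, 117, 117, 117, 116, 117, 118, 119, 118, 119, 119, 119, 119, 120, 118, 119, 120, 120, 120, 119, 120, 120, 121, 121, 121, 122, 119, 122, 121, 122, 120, 121, 121, 120, 121, 120, 121, 121, 120, 121, 121, 120, 119, 119, 118, 120, 118, 118, 118, 118, 118, 118, 118, 117, 118, 117, 116, 116, 117, 116, 115, 115, 115, 115, 115, 114, 113, 113, 112, 113, 113, 112, 113, 112, 111, 110, 112, 111, 109, 110, 113, 126, 133, 134, 133, 129, 122, 67, 55, 58, 59, 58, 57, 57, 57, 59, 58, 58, 59, 58]
[57, 60, 56, 66, 128, 146, 148, 146, 145, 145, 145, 143, 152, 228, 238, 187, 180, 241, 248, 250, 253, 254, 255, 224, 97, 55, 58, 59, 59, 59, 58, 57, 59, 58, 58, 59, 59, 60, 58, 59, 58, 58, 58, 58, 58, 57, 74, 110, 121, 120, 121, 121, 121, 120, 120, 121, 121, 121, 121, 121, 121, 121, 120, 120, 120, 120, 120, 121, 122, 121, 121, 120, 120, 121, 120, 120, 122, 120, 121, 120, 121, 120, 120, 120, 120, 121, 120, 121, 121, 121, 121, 120, 121, 121, 122, 121, 121, 120, 121, 120, 120, 120, 121, 121, 120, 120, 119, 121, 120, 121, 120, 120, 121, 121, 120, 120, 127, 134, 133, 95, 61, 57, 57, 57, 58, 60, 59, 66, 122, 143]
[260.4 295. ]
[257.5 202.8]
[311.  250.2]
[207.2 252.7]
```

```bash
python3 -m inch '[{"slide":[0,0,-0.0015],"yaw":0},{"slide":[0,0,-0.0015],"yaw":0},{"slide":[0,0,-0.0015],"yaw":0},{"slide":[0,0,-0.0015],"yaw":0},{"slide":[0,0,-0.0015],"yaw":0},{"slide":[0,0,-0.0015],"yaw":0},{"slide":[0,0,-0.0015],"yaw":0},{"slide":[0,0,-0.0015],"yaw":0}]' 120 30
```

```text
clock: 11.12
position: [0.3752, -0.2664, 0.055]
ee_rot: [0.014, 1.0, 0.0, 0.0]
ft_force: [-0.6, 1.2, 7.0]
grip_width: 0.689
grasp_force: 30.8
```

```bash
python3 -m inch '[{"slide":[0,0,0.015],"yaw":0},{"slide":[0,0,0.04],"yaw":0},{"slide":[0,0,0.07],"yaw":0},{"slide":[0.005,0.005,0.1],"yaw":0.05},{"slide":[0.015,0.02,0.13],"yaw":0.1},{"slide":[0.03,0.04,0.155],"yaw":0.15},{"slide":[0.045,0.07,0.175],"yaw":0.2},{"slide":[0.065,0.10,0.185],"yaw":0.25},{"slide":[0.085,0.13,0.185],"yaw":0.3},{"slide":[0.105,0.16,0.185],"yaw":0.35},{"slide":[0.125,0.19,0.185],"yaw":0.4},{"slide":[0.145,0.22,0.185],"yaw":0.45},{"slide":[0.165,0.25,0.185],"yaw":0.5},{"slide":[0.185,0.28,0.185],"yaw":0.55},{"slide":[0.205,0.31,0.185],"yaw":0.6},{"slide":[0.22,0.335,0.185],"yaw":0.6},{"slide":[0.228,0.349,0.185],"yaw":0.6},{"slide":[0.228,0.349,0.185],"yaw":0.6},{"slide":[0.228,0.349,0.185],"yaw":0.6},{"slide":[0.228,0.349,0.185],"yaw":0.6}]'; python3 -m inch '[{"slide":[0,0,0],"yaw":0},{"slide":[0,0,0],"yaw":0}]'; python3 - <<'E'
from h import *
import pickle
c=snap('wrist','w8.png');pickle.dump(c,open('w8.pkl','wb'));o=get_obs();print(np.round(o['position'],4),o['ee_rot'].round(4),o['joint_pos'].round(2))
hsv=cv2.cvtColor(c['frame'],cv2.COLOR_RGB2HSV)
k=cv2.inRange(hsv,(12,110,90),(30,255,255));n,_,st,ce=cv2.connectedComponentsWithStats(k)
print('nest exp',proj(c,[.5527,.0505,.076]))
for i in range(1,n):
    if st[i,4]<60: print(ce[i].round(1),st[i,4],ray(c,*ce[i],.076).round(4))
E
```

```text
clock: 12.78
position: [0.6025, 0.0815, 0.2393]
ee_rot: [-0.282, 0.96, -0.0, -0.0]
ft_force: [-0.7, -0.6, -1.3]
grip_width: 0.691
grasp_force: 32.8
clock: 12.95
position: [0.6026, 0.0814, 0.2397]
ee_rot: [-0.281, 0.96, -0.0, 0.0]
ft_force: [0.7, 0.1, -1.3]
grip_width: 0.691
grasp_force: 32.8
[0.6026 0.0816 0.2397] [-2.816e-01  9.595e-01  0.000e+00  2.000e-04] [-0.42  0.3   0.26  1.53 -0.08  1.33  1.99]
nest exp [259.97940974 116.2017984 ]
[119.5   3. ] 6 [ 0.5372 -0.1156  0.076 ]
[258.5  12. ] 6 [ 0.4732 -0.0023  0.076 ]
[160.3  16. ] 7 [ 0.5262 -0.0787  0.076 ]
[310.5  39. ] 2 [0.4652 0.0524 0.076 ]
[114.2  47.2] 6 [ 0.5745 -0.1045  0.076 ]
[272.4  54.2] 5 [0.4964 0.0288 0.076 ]
[154.5  59.5] 4 [ 0.5632 -0.0665  0.076 ]
[262.8  89.2] 6 [0.5287 0.0385 0.076 ]
[168.5  93. ] 6 [ 0.5838 -0.0405  0.076 ]
[233.5 113.5] 4 [0.5653 0.0258 0.076 ]
[201.7 114.3] 3 [ 0.584  -0.0017  0.076 ]
[286.  119.5] 2 [0.5408 0.0753 0.076 ]
[151. 125.] 5 [ 0.6224 -0.0413  0.076 ]
[256.5 142.5] 4 [0.5778 0.0622 0.076 ]
[183.5 145.5] 4 [ 0.623  -0.0023  0.076 ]
[381.5 328.7] 14 [0.6975 0.3375 0.076 ]
```

The four buttons of the loading nest give (0.5532, 0.0505), which agrees with the earlier (0.5527, 0.0505). Moving over it and down to 13 mm above home.

```bash
python3 -m inch '[{"slide":[-0.02,-0.012,0],"yaw":0},{"slide":[-0.04,-0.025,0],"yaw":0},{"slide":[-0.0495,-0.031,-0.01],"yaw":0},{"slide":[-0.0495,-0.031,-0.025],"yaw":0},{"slide":[-0.0495,-0.031,-0.045],"yaw":0},{"slide":[-0.0495,-0.031,-0.07],"yaw":0},{"slide":[-0.0495,-0.031,-0.09],"yaw":0},{"slide":[-0.0495,-0.031,-0.11],"yaw":0},{"slide":[-0.0495,-0.031,-0.123],"yaw":0},{"slide":[-0.0495,-0.031,-0.132],"yaw":0},{"slide":[-0.0495,-0.031,-0.135],"yaw":0},{"slide":[-0.0495,-0.031,-0.135],"yaw":0},{"slide":[-0.0495,-0.031,-0.135],"yaw":0},{"slide":[-0.0495,-0.031,-0.135],"yaw":0},{"slide":[-0.0495,-0.031,-0.135],"yaw":0}]'
```

```text
clock: 14.25
position: [0.5538, 0.0517, 0.1053]
ee_rot: [-0.282, 0.959, 0.0, 0.001]
ft_force: [-0.3, 1.0, -1.0]
grip_width: 0.693
grasp_force: 32.8
```

```bash
python3 -m inch '[{"slide":[-0.0007,-0.001,-0.001],"yaw":0},{"slide":[-0.0007,-0.001,-0.003],"yaw":0},{"slide":[-0.0007,-0.001,-0.005],"yaw":0},{"slide":[-0.0007,-0.001,-0.007],"yaw":0},{"slide":[-0.0007,-0.001,-0.009],"yaw":0},{"slide":[-0.0007,-0.001,-0.0105],"yaw":0},{"slide":[-0.0007,-0.001,-0.012],"yaw":0},{"slide":[-0.0007,-0.001,-0.012],"yaw":0},{"slide":[-0.0007,-0.001,-0.012],"yaw":0}]'
```

```text
clock: 15.0
position: [0.5525, 0.0507, 0.0922]
ee_rot: [-0.282, 0.959, 0.0, -0.0]
ft_force: [0.1, -0.6, -1.3]
grip_width: 0.696
grasp_force: 32.8
```

```bash
python3 -m inch '[{"slide":[0,0,-0.0005],"yaw":0},{"slide":[0,0,-0.001],"yaw":0},{"slide":[0,0,-0.0015],"yaw":0},{"slide":[0,0,-0.0015],"yaw":0},{"slide":[0,0,-0.0015],"yaw":0}]'
```

```text
clock: 15.42
position: [0.5527, 0.0506, 0.0909]
ee_rot: [-0.282, 0.959, 0.0, 0.0]
ft_force: [0.5, 0.4, -0.1]
grip_width: 0.692
grasp_force: 32.9
```

```bash
python3 -m inch '[{"slide":[0,0,-0.0005],"yaw":0},{"slide":[0,0,-0.001],"yaw":0},{"slide":[0,0,-0.001],"yaw":0},{"slide":[0,0,-0.001],"yaw":0}]'
```

```text
clock: 15.75
position: [0.5528, 0.0507, 0.0904]
ee_rot: [-0.282, 0.959, 0.0, 0.0]
ft_force: [-1.8, -1.2, 5.1]
grip_width: 0.687
grasp_force: 33.3
```

Seated with 5 N. Release, then rise.

```bash
python3 -m inch '[{"slide":[0,0,0],"yaw":0},{"slide":[0,0,0],"yaw":0},{"slide":[0,0,0],"yaw":0},{"slide":[0,0,0],"yaw":0},{"slide":[0,0,0],"yaw":0},{"slide":[0,0,0],"yaw":0},{"slide":[0,0,0.005],"yaw":0},{"slide":[0,0,0.02],"yaw":0},{"slide":[0,0,0.04],"yaw":0},{"slide":[0,0,0.07],"yaw":0},{"slide":[0,0,0.1],"yaw":0},{"slide":[0,0,0.13],"yaw":0},{"slide":[0.02,0,0.15],"yaw":0.1},{"slide":[0.04,0,0.15],"yaw":0.2},{"slide":[0.05,0,0.15],"yaw":0.3},{"slide":[0.05,0,0.15],"yaw":0.3},{"slide":[0.05,0,0.15],"yaw":0.3},{"slide":[0.05,0,0.15],"yaw":0.3},{"slide":[0.05,0,0.15],"yaw":0.3}]' 0; python3 - <<'E'
from h import *
import pickle
c=snap('wrist','w9.png');pickle.dump(c,open('w9.pkl','wb'));o=get_obs();print(np.round(o['position'],4),o['ee_rot'].round(4),o['joint_pos'].round(2))
print(proj(c,[.553,.0505,.1]))
try: ring(c,[.553,.0505,.1],.03,.027,'next',150)
except Exception as e:print(e)
circ(c,[.553,.0505,.1],.03,'next')
E
```

```text
clock: 17.33
position: [0.6019, 0.0506, 0.2398]
ee_rot: [-0.421, 0.907, 0.0, -0.0]
ft_force: [-0.3, -0.1, 0.4]
grip_width: 0.999
grasp_force: 0.0
[0.602  0.0506 0.2399] [-4.217e-01  9.067e-01  1.000e-04 -1.000e-04] [-0.36  0.29  0.25  1.54 -0.07  1.33  2.34]
[296.89186808 145.56765538]
next n 679 px 278.7 125.7 axes [54.5 59.1] exp d 54.5 60.5 [0.5547 0.0238 0.1   ]
next exp r 30.3 px 291.5 138.2 29.7 [0.5526 0.0414 0.1   ]
next exp r 30.3 px 298.2 146.8 28.0 [0.5527 0.0523 0.1   ]
next exp r 30.3 px 300.8 149.2 31.4 [0.5523 0.0559 0.1   ]
```

```bash
python3 -m inch '[{"slide":[-0.01,-0.01,0],"yaw":-0.11},{"slide":[-0.025,-0.025,0],"yaw":-0.22},{"slide":[-0.045,-0.045,0],"yaw":-0.34},{"slide":[-0.06,-0.06,0],"yaw":-0.46},{"slide":[-0.07,-0.067,0],"yaw":-0.58},{"slide":[-0.074,-0.071,0],"yaw":-0.7},{"slide":[-0.074,-0.071,0],"yaw":-0.8},{"slide":[-0.074,-0.071,0],"yaw":-0.893},{"slide":[-0.074,-0.071,-0.01],"yaw":-0.893},{"slide":[-0.074,-0.071,-0.03],"yaw":-0.893},{"slide":[-0.074,-0.071,-0.05],"yaw":-0.893},{"slide":[-0.074,-0.071,-0.055],"yaw":-0.893},{"slide":[-0.074,-0.071,-0.055],"yaw":-0.893},{"slide":[-0.074,-0.071,-0.055],"yaw":-0.893},{"slide":[-0.074,-0.071,-0.055],"yaw":-0.893}]' 0; python3 - <<'E'
from h import *
import pickle
c=snap('wrist','w10.png');pickle.dump(c,open('w10.pkl','wb'));o=get_obs();print(np.round(o['position'],4),o['ee_rot'].round(4),o['joint_pos'].round(2))
p=[.528,-.0203,.138];print(proj(c,p))
u,v=proj(c,p).astype(int);g=cv2.cvtColor(c['frame'],cv2.COLOR_RGB2GRAY);print(u,v)
for r in(v-30,v,v+20):print(g[r,u-40:u+40].tolist())
E
```

```text
clock: 18.63
position: [0.5291, -0.0204, 0.1859]
ee_rot: [0.01, 1.0, 0.0, 0.001]
ft_force: [0.2, -0.6, 1.0]
grip_width: 1.001
grasp_force: 0.0
[ 0.5292 -0.0204  0.1859] [1.020e-02 9.999e-01 2.000e-04 9.000e-04] [-0.37  0.16  0.36  1.81 -0.06  1.18  1.56]
[258.46617292 209.61192424]
258 209
[92, 214, 248, 247, 245, 244, 244, 245, 244, 244, 244, 244, 244, 244, 243, 243, 243, 244, 240, 223, 233, 246, 246, 246, 245, 245, 229, 122, 106, 107, 87, 23, 12, 14, 17, 14, 14, 16, 15, 15, 13, 16, 17, 17, 16, 16, 14, 15, 15, 14, 41, 109, 113, 113, 113, 110, 111, 109, 109, 111, 111, 107, 103, 106, 108, 107, 108, 108, 109, 108, 107, 107, 107, 108, 108, 109, 108, 108, 109, 110]
[35, 39, 50, 84, 106, 105, 104, 105, 106, 105, 105, 104, 105, 103, 104, 104, 105, 104, 104, 105, 108, 110, 112, 112, 109, 108, 107, 109, 110, 112, 106, 42, 15, 13, 15, 17, 16, 17, 17, 15, 16, 16, 15, 15, 16, 18, 14, 15, 15, 19, 52, 109, 112, 110, 112, 110, 109, 109, 109, 111, 112, 110, 107, 106, 107, 107, 106, 107, 106, 105, 106, 106, 106, 107, 107, 107, 109, 107, 99, 55]
[245, 244, 245, 244, 244, 245, 244, 244, 244, 245, 246, 246, 223, 116, 98, 68, 47, 45, 48, 50, 49, 50, 50, 47, 38, 40, 41, 42, 43, 44, 44, 28, 15, 12, 14, 16, 15, 14, 51, 132, 136, 135, 126, 34, 11, 15, 15, 15, 14, 18, 30, 44, 44, 43, 42, 41, 40, 38, 38, 38, 38, 38, 38, 37, 39, 38, 39, 42, 44, 65, 106, 109, 109, 108, 108, 108, 107, 108, 107, 108]
```

The bar lies centred and parallel between the pads (columns 249–268). Lowering onto it, then gripping.

```bash
python3 -m inch '[{"slide":[-0.001,0,-0.015],"yaw":0},{"slide":[-0.001,0,-0.035],"yaw":0},{"slide":[-0.001,0,-0.05],"yaw":0},{"slide":[-0.001,0,-0.059],"yaw":0},{"slide":[-0.001,0,-0.063],"yaw":0},{"slide":[-0.001,0,-0.063],"yaw":0},{"slide":[-0.001,0,-0.063],"yaw":0}]' 0 60; python3 -m inch '[{"slide":[0,0,0],"yaw":0},{"slide":[0,0,0],"yaw":0},{"slide":[0,0,0],"yaw":0},{"slide":[0,0,0],"yaw":0},{"slide":[0,0,0],"yaw":0},{"slide":[0,0,0],"yaw":0},{"slide":[0,0,0],"yaw":0},{"slide":[0,0,0],"yaw":0},{"slide":[0,0,0],"yaw":0},{"slide":[0,0,0],"yaw":0},{"slide":[0,0,0],"yaw":0},{"slide":[0,0,0],"yaw":0}]' 240 60
```

```text
clock: 19.27
position: [0.5281, -0.0204, 0.1227]
ee_rot: [0.01, 1.0, 0.0, 0.001]
ft_force: [-0.1, 0.1, -0.0]
grip_width: 0.996
grasp_force: 0.0
clock: 20.27
position: [0.5276, -0.021, 0.1222]
ee_rot: [0.011, 1.0, -0.0, 0.0]
ft_force: [-1.8, -4.0, 5.4]
grip_width: 0.15
grasp_force: 59.8
```

```bash
python3 -m inch '[{"slide":[0,0,0],"yaw":-0.03},{"slide":[0,0,0],"yaw":-0.09},{"slide":[0,0,0],"yaw":-0.16},{"slide":[0,0,0],"yaw":-0.23},{"slide":[0,0,0],"yaw":-0.3},{"slide":[0,0,0],"yaw":-0.38},{"slide":[0,0,0],"yaw":-0.46},{"slide":[0,0,0],"yaw":-0.54},{"slide":[0,0,0],"yaw":-0.62},{"slide":[0,0,0],"yaw":-0.7},{"slide":[0,0,0],"yaw":-0.78},{"slide":[0,0,0],"yaw":-0.86},{"slide":[0,0,0],"yaw":-0.94},{"slide":[0,0,0],"yaw":-1.02},{"slide":[0,0,0],"yaw":-1.1},{"slide":[0,0,0],"yaw":-1.17},{"slide":[0,0,0],"yaw":-1.22},{"slide":[0,0,0],"yaw":-1.25},{"slide":[0,0,0],"yaw":-1.257},{"slide":[0,0,0],"yaw":-1.257}]'; python3 -m inch '[{"slide":[0,0,0],"yaw":0},{"slide":[0,0,0],"yaw":0},{"slide":[0,0,0],"yaw":0}]'
```

```text
clock: 21.93
position: [0.5281, -0.0205, 0.1222]
ee_rot: [0.596, 0.803, 0.0, 0.001]
ft_force: [1.7, -2.7, 3.7]
grip_width: 0.151
grasp_force: 59.8
clock: 22.18
position: [0.5281, -0.0205, 0.1221]
ee_rot: [0.596, 0.803, 0.0, 0.0]
ft_force: [2.4, -2.6, 3.9]
grip_width: 0.153
grasp_force: 59.9
```

```bash
python3 -m inch '[{"slide":[0,0,0],"yaw":0},{"slide":[0,0,0],"yaw":0},{"slide":[0,0,0],"yaw":0},{"slide":[0,0,0],"yaw":0},{"slide":[0,0,0],"yaw":0},{"slide":[0,0,0],"yaw":0},{"slide":[0,0,0],"yaw":0},{"slide":[0,0,0],"yaw":0},{"slide":[0,0,0.01],"yaw":0},{"slide":[0,0,0.03],"yaw":0},{"slide":[0,0,0.06],"yaw":0},{"slide":[0,0,0.09],"yaw":0},{"slide":[0,0,0.12],"yaw":0.1},{"slide":[0.02,0,0.14],"yaw":0.2},{"slide":[0.04,0,0.14],"yaw":0.3},{"slide":[0.06,0,0.14],"yaw":0.4},{"slide":[0.07,0,0.14],"yaw":0.5},{"slide":[0.07,0,0.14],"yaw":0.6},{"slide":[0.07,0,0.14],"yaw":0.6},{"slide":[0.07,0,0.14],"yaw":0.6}]' 0; python3 -m inch '[{"slide":[0,0,0],"yaw":0.1},{"slide":[0,0,0],"yaw":0.2},{"slide":[0,0,0],"yaw":0.3},{"slide":[0,0,0],"yaw":0.4},{"slide":[0,0,0],"yaw":0.5},{"slide":[0,0,0],"yaw":0.6},{"slide":[0,0,0],"yaw":0.65},{"slide":[0,0,0],"yaw":0.65},{"slide":[0,0,0],"yaw":0.65}]'; python3 - <<'E'
from h import *
c=snap('wrist','w11.png')
circ(c,[.603,-.0215,.1],.03,'next')
hsv=cv2.cvtColor(c['frame'],cv2.COLOR_RGB2HSV)
k=cv2.inRange(hsv,(12,110,90),(30,255,255));n,_,st,ce=cv2.connectedComponentsWithStats(k)
for i in range(1,n):
    if 1<st[i,4]<60: print(ce[i].round(1),ray(c,*ce[i],.076).round(4))
E
```

```text
clock: 23.85
position: [0.5975, -0.0206, 0.2623]
ee_rot: [0.334, 0.943, 0.0, 0.0]
ft_force: [-0.7, -0.8, 0.3]
grip_width: 0.998
grasp_force: 0.0
clock: 24.6
position: [0.5974, -0.0204, 0.2623]
ee_rot: [0.016, 1.0, 0.0, 0.0]
ft_force: [0.4, -0.3, 0.5]
grip_width: 0.999
grasp_force: 0.0
next exp r 27.0 px 257.8 164.2 25.4 [ 0.5894 -0.0212  0.1   ]
next exp r 27.0 px 258.2 178.5 25.0 [ 0.6056 -0.0211  0.1   ]
next exp r 27.0 px 257.2 176.0 26.0 [ 0.6027 -0.0222  0.1   ]
[216.6  17.2] [ 0.4401 -0.0583  0.076 ]
[292.5  39. ] [0.4626 0.0192 0.076 ]
[298.5  40.5] [0.4642 0.0255 0.076 ]
[188.   42.5] [ 0.4624 -0.09    0.076 ]
[304.   47.5] [0.471  0.0313 0.076 ]
[240.  51.] [ 0.4722 -0.0361  0.076 ]
[211.5  74.5] [ 0.4943 -0.068   0.076 ]
[204.5 105.5] [ 0.5261 -0.0785  0.076 ]
[342.  114.5] [0.5407 0.0751 0.076 ]
[172.2 117.2] [ 0.5375 -0.116   0.076 ]
[297.7 137.7] [0.565  0.0255 0.076 ]
[216.8 138.8] [ 0.5633 -0.0676  0.076 ]
[329.  147.5] [0.5775 0.0621 0.076 ]
[185.5 149.5] [ 0.5745 -0.105   0.076 ]
```

View pics/w11.png

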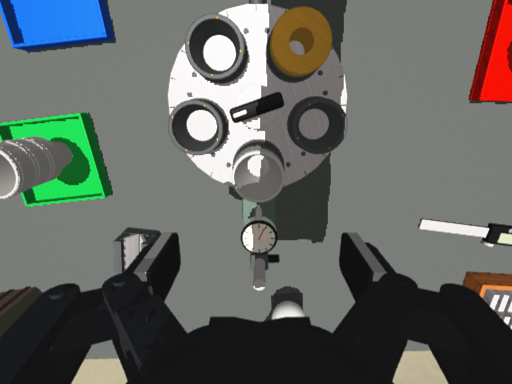

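The final view shows the reducer home at the indicator at (258,176) and the nest buttons at their earlier positions, so the plate has moved exactly one place. The brass master is in its nest at (300,42), and the stack of three stands in the green tray at (25,165).

```bash
python3 -c "
from workcell import *
print(hand_in())"
```

```text
the job is handed in; nothing more can be done
None
```

I handed the job in at about 25 s on the robot clock: the checked reducer is home on the green-tray stack, the next one is home in its nest, and the plate is four clicks clockwise with that nest at the indicator; `hand_in()` gave no verdict, so this rests on my own measurements and the last wrist picture.

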